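# Put the rotary tool away in the wide desk drawer

### The arm

A 6-joint arm with a two-finger parallel gripper is mounted at the origin on the work surface. World frame = base frame: x ahead of the robot, y to its left, z up, the work surface at z = 0. Lengths are in m, angles in rad, forces in N, time in s.
With the tool pointing down it reaches from about 0.275 to 0.825 m from the base axis. Payload 4.9 kg.
Tool frame: the origin (TCP) lies midway between the tips of the shut fingers; the grasp point (between the pads) lies 19 mm behind it; z points along the fingers, y is the line along which they close (so a half turn about z gives the same grasp; the last joint's range is limited). The gripper opens to 85 mm and grips with 20 to 120 N. Pads are 22 mm wide; open, the fingers measure 114 mm over their backs; the gripper's body (76 mm by 85 mm) begins 54 mm behind the grasp point. The pads swing forward as they close: fully open they stand 13 mm farther back than shut.
Start: joints at [-1.286, 0.326, -0.193, 1.052, 0, 1.437], TCP at [0.224, -0.502, 0.2] pointing down, gripper open.
Joint ranges: [-2.65, 2.65], [-0.97, 1.79], [-1.3, 1.35], [-1.93, 2.1], [-1.47, 1.37], [-3.14, 3.14]. Speed limits (rad/s): [2.57, 2.57, 3.14, 3.14, 3.14, 3.14].

### API

Orientations are given as a unit quaternion [w, x, y, z].
In Python, from workcell import read_state, camera, close_job gives the robot as it stands.
- The arm moves only by the tool send_rows, never from a script. Its arguments are lists of equal length, an entry for each row: "offset": the shift along the tool's x, y, z in mm, a list of three; "turn": the turn, a rotation vector about the tool's x, y, z in rad, a list of three. A call has 1 to 20 rows; each row shifts and turns the commanded pose from where the row before left it, along the tool's axes as they then stand; what a row does not reach is not made up. A row lasts 1/10 s, in which the tool goes at most 50 mm and 8.59 degrees, less where a joint would pass 70% of its speed; a pose out of reach is approached as far as the arm can. A call is refused whole if a number of a shift passes 50 or a number of a turn 0.15, either way. A call with a gripper value outside its range is refused whole. "claw" is the finger opening in mm, from 0 to 85.4, set as the call begins (left out, the last holds). The fingers move at their own pace and stop on an object; "squeeze" is the grip in N (left out, the last holds). Time passes only in rows, so rows that do not move let the fingers close. It gives the time, the measured TCP pose, the force, the opening and the grip force at its end, in the units of the state.
- read_state(): the state, without advancing time (a new reading comes with each control period).
- camera(name): name is "side" or "top" or "wrist"; returns a dict with "pixels" (480x640x3 uint8, red, green, blue), "fov_y" (degrees; the focal length in pixels is half the picture's height over the tangent of half this angle, whatever the lens; pixels are square), "cx", "cy" (the principal point, pixels), "cam_to_world" (4x4, takes a point from camera to world coordinates). Camera axes: x right, y down, z forward; pixel columns grow to the right and rows downward; lengths in m; the calibration is good to about 2 mm. The wrist camera is an equidistant fisheye: a pixel r from the principal point sees the ray r / f radians off the axis. A picture is of the moment at which its call begins. There is no depth.
- close_job(): hands the job in; it is judged then, once.
The state is a dict: "time_s": time; "joint_positions": joint angles; "qvel": joint speeds; "joint_efforts": joint torques, N m; "tool_pos": TCP position; "orientation": TCP orientation; "force": force on the tool from outside, world axes, zero at the start; "moment": the same for the moment, N m; "width": opening from 0.0 (shut) to 1.0 (fully open); "finger_force": force on a finger pad.
Only numpy, scipy, OpenCV 4.12 (cv2) and the standard library are available. Lean on these libraries where they do the work, as an engineer would, in place of code of your own. Each camera call takes 0.05 s, during which the arm holds its last target. There are 200 camera calls.

### The job

Pull open the drawer of the wide drawer unit by its bar handle, lay the rotary hand tool down gently on the floor of the empty front compartment (do not drop it in), then push that drawer fully shut without slamming it. Keep the narrow unit's drawer shut and do not disturb the model ship.

Things in the scene. Friction and masses are not known exactly. Their poses are not given: they have to be found in the camera images.
- wide: The wide wooden drawer unit, fixed to the desk: 220 deep (x), 250 wide (y), 90 mm high, closed on top, one drawer with a steel bar handle. Origin: centre of its underside; +x to its back, +z up. The drawer front faces its -x and slides out along its -x. A cork sanding block (65 x 40 x 26 mm high) lies loose on the rear half of its top.
- wide_handle (a point): Middle of the wide unit's bar handle; moves with the drawer. Round bar, 11 mm in diameter, 120 mm long, level along the unit's y, 52 mm above the desk, its centre 42 mm in front of the drawer's front (36 mm free behind it), on two posts 50 mm either side of this point. Drawer shut: 152 mm in front (-x) of the unit's origin. Axes as the unit's.
- wide_drawer (a joint): How far the wide unit's drawer is out, in m: 0 shut, 0.145 fully out against its stop. It slides with friction of about 1.5 N plus 6 N per m/s and stays where it is left. It may start up to 15 mm out.
- compartment (a point): Centre of the floor of the wide drawer's empty front compartment; moves with the drawer, axes as the unit's; 111 mm behind (+x) the handle point, floor 22 mm above the desk. 105 deep (x), 208 mm wide (y), open on top, clear of the unit's top from 0.112 m out. Above the floor: drawer front 55 mm, side walls 44, low divider at the back 30; behind that, fixed wood strips.
- rotary_tool: The rotary hand tool, loose, lying on the desk in front of the narrow unit: grey block-shaped body 110 long (x), 36 wide (y), 34 mm high, edges rounded; at its +x end a black tapering nose 30 mm long and a thin steel chuck 20 mm long; 160 mm in all, about 0.25 kg. Origin: under the middle of the grey body (55 mm from its tail, 105 from the chuck's tip); +z up.
- tool_mid (a point): Centre of the rotary tool's grey body, 17 mm above the tool's origin.
- narrow: The narrow wooden drawer unit, fixed: 220 deep, 150 wide, 90 mm high, its one drawer with a round steel knob standing 43 mm out of its front. Origin: centre of its underside, axes as for the wide unit. The units stand side by side, either one on the left. A wooden spool (36 mm across, 35 mm high) stands loose on the rear half of its top.
- narrow_drawer (a joint): How far the narrow unit's drawer is out, in m: 0 shut, as at the start.
- ship: Wooden model ship on a small stand, loose on a sheet of hardboard at the right side of the desk: hull 170 mm long, about 180 mm high with its masts. Origin: centre of the stand's underside, on the board, 4 mm above the desk.
Mind the look-alikes: they are no part of the job. What is shaped like the rotary_tool but orange is not meant.

How it is judged:
By the outcome, as a careful person would: the job done as asked, in the order asked, and still so for the second after the job is handed in, with the robot touching nothing.
It also fails if it takes over 72 s, if anything falls off the work surface, if the arm or the gripper's body presses on something with over 40 N, if the wrist force passes 120 N, or if a joint passes its speed limit or range.

## Working session

There is one attempt and no reset: what is moved stays moved. The work goes in short steps, Python scripts to look and compute and a tool call to move; the robot and the scene stay as the last step left them, time stands still between calls to the robot, and variables do not carry over. Pictures are saved under pics/ and viewed, at most 10 in all, crops included, and the job is handed in when it is done.

Besides the shell and the picture viewer there is one more tool, called after ">>>" by a JSON object that holds its "name" and its "arguments". send_rows: Moves the arm, as the interface text tells. Its arguments: {"type":"object","properties":{"offset":{"type":"array"},"turn":{"type":"array"},"claw":{"type":"number"},"squeeze":{"type":"number"}},"required":["offset","turn"]}

```bash
mkdir -p pics; ls
cat > h.py <<'E'
import numpy as np, cv2
from workcell import read_state, camera, close_job
def snap(n,f):
    c=camera(n); cv2.imwrite(f'pics/{f}.png',c['pixels'][:,:,::-1]); np.save(f'pics/{f}.npy',dict(c),allow_pickle=True); return c
def load(f): return np.load(f'pics/{f}.npy',allow_pickle=True).item()
def ray(c,u,v,fish=False):
    f=240/np.tan(np.radians(c['fov_y'])/2); x=(u-c['cx']);y=(v-c['cy'])
    if fish:
        r=np.hypot(x,y); t=r/f; d=np.array([x/r*np.sin(t),y/r*np.sin(t),np.cos(t)])
    else: d=np.array([x/f,y/f,1.])
    M=np.array(c['cam_to_world']); d=M[:3,:3]@d; return M[:3,3],d/np.linalg.norm(d)
def atz(c,u,v,z,fish=False):
    o,d=ray(c,u,v,fish); return o+d*(z-o[2])/d[2]
def tri(*rs):
    A=sum(np.eye(3)-np.outer(d,d) for o,d in rs); b=sum((np.eye(3)-np.outer(d,d))@o for o,d in rs)
    p=np.linalg.solve(A,b); return p,[np.linalg.norm(np.cross(p-o,d)) for o,d in rs]
def proj(c,p):
    f=240/np.tan(np.radians(c['fov_y'])/2); M=np.linalg.inv(np.array(c['cam_to_world'])); q=M[:3,:3]@np.array(p)+M[:3,3]
    return q[0]/q[2]*f+c['cx'],q[1]/q[2]*f+c['cy']
E
python3 - <<'E'
from h import *
for n in ['top','side']:
    c=snap(n,n+'1'); print(n,c['fov_y'],c['cx'],c['cy'],np.round(c['cam_to_world'],3).tolist())
print(read_state())
E
```

```text
pics
top 46.12905681779458 318.4241705155182 243.1884413935638 [[-0.006, -0.987, 0.161, 0.267], [-1.0, 0.006, -0.003, -0.102], [0.002, -0.161, -0.987, 1.644], [0.0, 0.0, 0.0, 1.0]]
side 45.873576643590425 321.842027152288 243.76174070501705 [[0.875, -0.268, 0.404, -0.078], [-0.484, -0.504, 0.715, -1.167], [0.012, -0.821, -0.571, 0.923], [0.0, 0.0, 0.0, 1.0]]
{'time_s': 0.1, 'joint_positions': array([-1.28622318e+00,  3.26907158e-01, -1.93469689e-01,  1.05198625e+00,
       -3.88961188e-07,  1.43660056e+00]), 'qvel': array([ 0.00109758, -0.00168404,  0.00302998,  0.00016518,  0.00081752,
        0.00169502]), 'joint_efforts': array([ 2.60299976e-04, -4.44239187e+01,  2.63037443e+01,  7.94882770e-03,
       -1.88226290e-04, -1.43071782e-05]), 'tool_pos': array([ 0.22350394, -0.5019277 ,  0.19896519]), 'orientation': array([-7.81158101e-04,  9.78158745e-01,  2.07857777e-01, -5.90402211e-05]), 'force': array([-0.26298846,  0.26318606,  1.06982963]), 'moment': array([ 0.00755392,  0.02006787, -0.07508073]), 'finger_force': 0.0, 'width': 0.996855298882395}
```

View pics/top1.png

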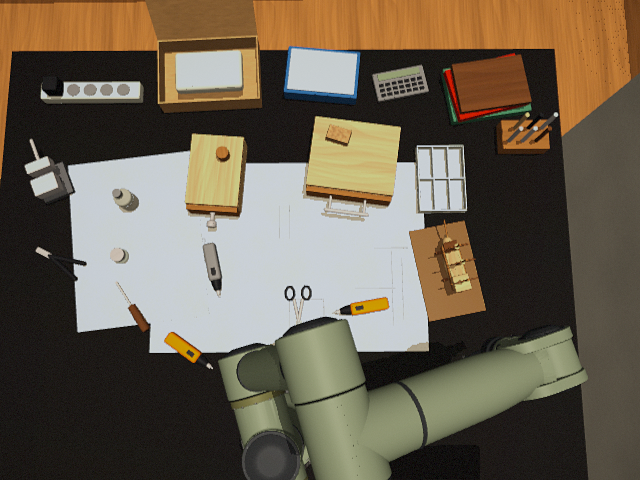

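View pics/side1.png

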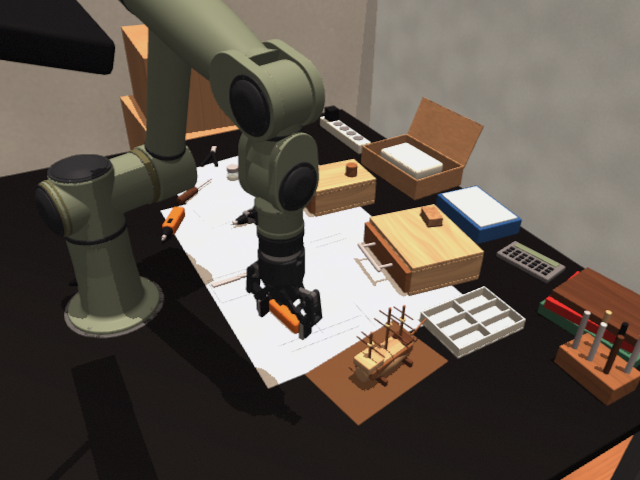

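The top view shows the grey tool at (212,267). The look-alikes are the orange tools at (188,350) and (363,307), plus the screwdriver at (133,305). I choose the grey one. The wide unit is at (352,160) with its handle at (346,210), the narrow unit at (216,175) with its knob at (211,222), and the ship at (455,262).

Run:
```python
from h import *
t=cv2.imread('pics/top1.png');s=cv2.imread('pics/side1.png')
def cr(i,u,v,w,h,k): return cv2.resize(i[v:v+h,u:u+w],None,fx=k,fy=k,interpolation=cv2.INTER_CUBIC)
o=np.zeros((600,800,3),np.uint8)
o[:300,:400]=cr(t,295,115,133,100,4)[:300,:400] if 0 else cv2.resize(t[112:222,290:437],(400,300),interpolation=cv2.INTER_CUBIC)
o[:300,400:]=cv2.resize(t[220:310,160:280],(400,300),interpolation=cv2.INTER_CUBIC)
o[300:,:400]=cv2.resize(s[200:297,355:485],(400,300),interpolation=cv2.INTER_CUBIC)
o[300:,400:]=cv2.resize(s[180:240,220:300],(400,300),interpolation=cv2.INTER_CUBIC)
cv2.imwrite('pics/crop1.png',o)
```

```text
(no output)
```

View pics/crop1.png

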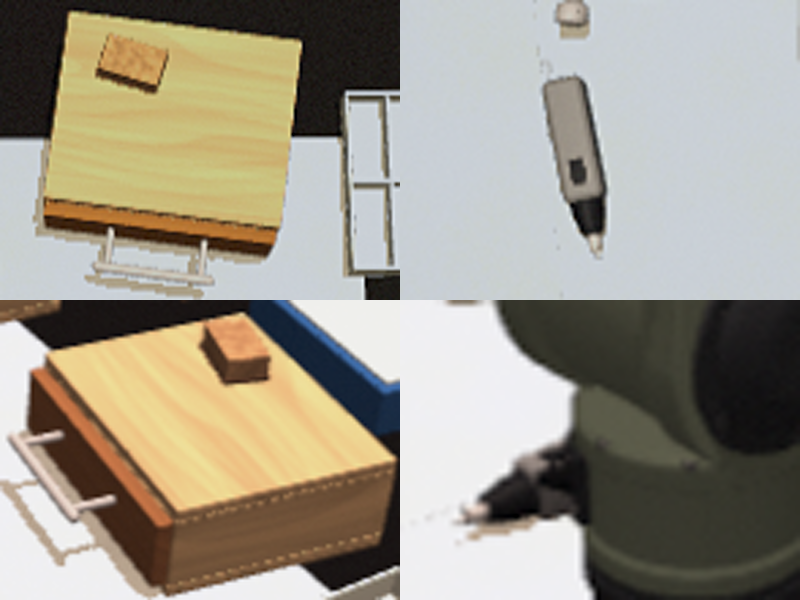

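The crop confirms the grey tool with its black nose and steel chuck. In the top view the tail is at about (329,244) and the tip at about (340,297), measured before undoing the crop scaling.

Run:
```python
from h import *
t=load('top1');s=load('side1')
T=lambda x,y:(290+x*147/400,112+y*110/300)
S=lambda x,y:(355+x*130/400,200+(y-300)*97/300)
G=lambda x,y:(160+(x-400)*.3,220+y*.3)
for n,a,b in [('BL',(68,12),(245,315)),('BR',(302,38),(397,462)),('FR',(277,228),(178,515)),('FL',(45,200),(50,355)),('hL',(96,265),(12,437)),('hR',(212,280),(73,517))]:
    # side: image-left is wide's left
    p,e=tri(ray(t,*T(*a)),ray(s,*S(*b))); print(n,p.round(4),np.round(e,4),'topz',atz(t,*T(*a),.052 if n[0]=='h' else .09).round(4),'side',atz(s,*S(*b),.052 if n[0]=='h' else .09).round(4))
for n,a,z in [('tailL',(544,82),.034),('tailR',(582,78),.034),('noseL',(566,200),.034),('noseR',(605,195),.034),('tip',(601,255),.017)]:
    print(n,atz(t,*G(*a),z).round(4))
p,e=tri(ray(t,*G(601,255)),ray(s,220+(462-400)*.2,180+(520-300)*.2));print(p,e)
```

```text
BL [ 0.8951 -0.0985  0.0853] [0.0007 0.0007] topz [ 0.8925 -0.0982  0.09  ] side [ 0.8906 -0.1046  0.09  ]
BR [ 0.8617 -0.3462  0.0859] [0.0022 0.0022] topz [ 0.8622 -0.3468  0.09  ] side [ 0.8545 -0.3499  0.09  ]
FR [ 0.6575 -0.3158  0.0832] [0.0005 0.0005] topz [ 0.6553 -0.3146  0.09  ] side [ 0.6521 -0.3228  0.09  ]
FL [ 0.6903 -0.0744  0.0877] [0.0032 0.0032] topz [ 0.6867 -0.0731  0.09  ] side [ 0.6915 -0.0779  0.09  ]
hL [ 0.6246 -0.1259  0.0525] [0.001 0.001] topz [ 0.6256 -0.1263  0.052 ] side [ 0.624  -0.1251  0.052 ]
hR [ 0.607  -0.2485  0.0543] [0.0013 0.0013] topz [ 0.6087 -0.2493  0.052 ] side [ 0.6075 -0.2458  0.052 ]
tailL [0.5269 0.2274 0.034 ]
tailR [0.5302 0.1945 0.034 ]
noseL [0.4241 0.2057 0.034 ]
noseR [0.4282 0.1723 0.034 ]
tip [0.3779 0.1776 0.017 ]
[0.37813133 0.17714818 0.01878685] [np.float64(0.0003375236991165881), np.float64(0.0003375236991164856)]
```

>>> {"name": "send_rows", "arguments": {"offset": [[10,-10,0],[20,-22,0],[30,-32,0],[30,-32,0],[30,-32,0],[30,-32,0],[30,-32,0],[25,-25,0],[15,-16,0],[0,0,0],[0,0,0],[0,0,0],[0,0,0],[0,0,0],[0,0,0],[0,0,0],[0,0,0],[0,0,0]], "turn": [[0,0,0],[0,0,0],[0,0,0],[0,0,0],[0,0,0],[0,0,0],[0,0,0],[0,0,0],[0,0,0],[0,0,-0.127],[0,0,-0.127],[0,0,-0.127],[0,0,-0.127],[0,0,-0.127],[0,0,-0.127],[0,0,-0.127],[0,0,-0.127],[0,0,0]], "claw": 40, "squeeze": 40}}

```text
time_s: 1.9
tool_pos: [0.3295, -0.1992, 0.1995]
orientation: [-0.0, 0.753, 0.658, 0.0]
force: [-0.0, -0.0, 0.6]
width: 0.469
finger_force: 0.0
```

```bash
cat >> h.py <<'E'
from scipy.spatial.transform import Rotation as Ro
def to(p,yang=None):
    s=read_state(); q=s['orientation']; R=Ro.from_quat([*q[1:],q[0]]).as_matrix()
    d=R.T@(np.array(p)-s['tool_pos'])*1000
    ya=np.degrees(np.arctan2(R[1,1],R[0,1])); print('t',round(s['time_s'],2),'tcp',s['tool_pos'].round(4),'yang',ya.round(2),'tilt',R[:2,2].round(4),'w',round(s['width']*85.4,1),'F',s['force'].round(1),'ff',s['finger_force'])
    print('offset',d.round(1), 'turn z', None if yang is None else np.radians((ya-yang+180)%360-180).round(3))
E
python3 - <<'E'
from h import *
snap('wrist','w1'); to([.6165,-.187,.0335],-7.7)
snap('side','side2')
t=load('top1')
E
```

```text
t 1.95 tcp [ 0.3296 -0.1993  0.1995] yang -7.91 tilt [-0.0002  0.0004] w 40.3 F [-0.4 -0.1 -0.2] ff 0.0
offset [ 51.6 282.6 166. ] turn z -0.004
```

View pics/w1.png

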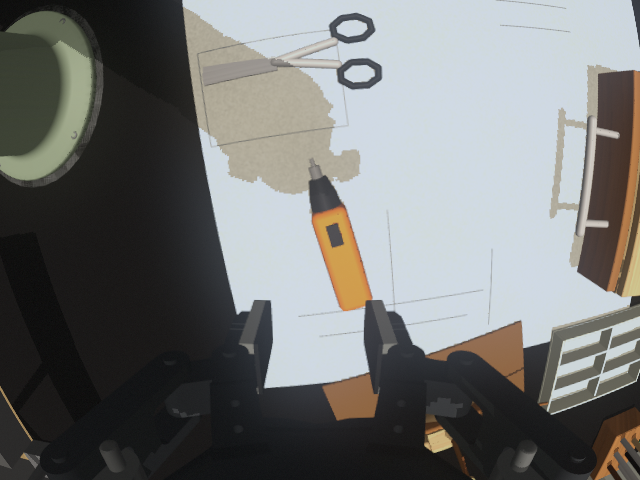

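>>> {"name": "send_rows", "arguments": {"offset": [[3,18,4],[7,35,7],[7,40,8],[7,40,8],[7,40,8],[7,40,8],[7,35,7],[4,22,6],[3,12,4],[0,0,0],[0,0,0]], "turn": [[0,0,0],[0,0,0],[0,0,0],[0,0,0],[0,0,0],[0,0,0],[0,0,0],[0,0,0],[0,0,0],[0,0,0],[0,0,0]]}}

```text
time_s: 3.1
tool_pos: [0.6153, -0.1867, 0.1395]
orientation: [-0.001, 0.754, 0.657, -0.0]
force: [-0.1, 0.3, -0.1]
width: 0.472
finger_force: 0.0
```

Run:
```python
from h import *
c=load('w1')
print([atz(c,*p,.052,True).round(4) for p in [(593,118),(582,234)]])
snap('wrist','w2'); snap('side','side3'); to([.6165,-.187,.0335],-7.7)
M=np.array(load('w2')['cam_to_world']);print(M.round(3).tolist())
a=cv2.imread('pics/w2.png');b=cv2.imread('pics/side3.png')[170:320,300:500]
cv2.imwrite('pics/c2.png',np.hstack([cv2.resize(a,(500,375)),cv2.resize(b,(300,375*1))]))
```

```text
[array([ 0.6279, -0.1251,  0.052 ]), array([ 0.6134, -0.2495,  0.052 ])]
t 3.2 tcp [ 0.6153 -0.187   0.1402] yang -7.85 tilt [-0.0003 -0.0001] w 39.8 F [0.4 0.6 0.6] ff 0.0
offset [  0.2   1.2 106.7] turn z -0.003
[[0.991, -0.129, -0.043, 0.628], [-0.136, -0.943, -0.302, -0.11], [-0.002, 0.305, -0.952, 0.313], [0.0, 0.0, 0.0, 1.0]]
```

View pics/c2.png

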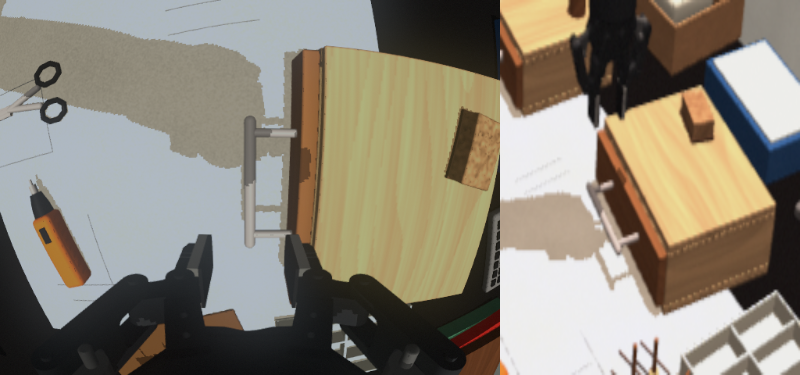

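Run:
```python
from h import *
a=load('w1');b=load('w2');t=load('top1');s=load('side1')
S=lambda x,y:(355+x*130/400,200+(y-300)*97/300)
P=[]
for p,q,tt,ss in [((593,118),(319,152),(96,265),(12,437)),((582,234),(319,313),(212,280),(73,517))]:
    print(atz(b,*q,.052,True).round(4)); r=tri(ray(a,*p,True),ray(b,*q,True)); print(r[0].round(4),np.round(r[1],4))
    r=tri(ray(a,*p,True),ray(b,*q,True),ray(t,290+tt[0]*147/400,112+tt[1]*110/300),ray(s,*S(*ss)));print('all',r[0].round(4),np.round(r[1],4));P.append(r[0])
m=np.mean(P,0);d=P[0]-P[1];print(m,np.degrees(np.arctan2(-d[0],d[1])),np.linalg.norm(d))
```

```text
[ 0.6259 -0.1249  0.052 ]
[ 0.6259 -0.1249  0.0543] [0.0001 0.0001]
all [ 0.6255 -0.1253  0.0528] [0.0013 0.0006 0.001  0.0017]
[ 0.6091 -0.2483  0.052 ]
[ 0.6095 -0.247   0.0561] [0.0008 0.0008]
all [ 0.6085 -0.2479  0.0545] [0.0022 0.0011 0.0012 0.0024]
[ 0.61696602 -0.18660047  0.05364851] -7.893689480869012 0.12370708665555882
```

The wrist pair and the top/side pair agree: the handle is at (0.617, -0.187, 0.053) with yaw -7.9°. That matches the given height of 52 mm and bar length of 120 mm. Next I descend around the bar and close.

>>> {"name": "send_rows", "arguments": {"offset": [[0,1.5,8],[0,0,16],[0,0,18],[0,0,18],[0,0,18],[0,0,14],[0,0,10],[0,0,6],[0,0,0]], "turn": [[0,0,0],[0,0,0],[0,0,0],[0,0,0],[0,0,0],[0,0,0],[0,0,0],[0,0,0],[0,0,0]], "claw": 32}}

```text
time_s: 4.1
tool_pos: [0.6174, -0.1869, 0.0311]
orientation: [-0.0, 0.754, 0.657, -0.0]
force: [0.3, -0.3, 0.5]
width: 0.373
finger_force: 0.0
```

>>> {"name": "send_rows", "arguments": {"offset": [[0,0,0],[0,0,0],[0,0,0],[0,0,0],[0,0,0],[0,0,0],[0,0,0]], "turn": [[0,0,0],[0,0,0],[0,0,0],[0,0,0],[0,0,0],[0,0,0],[0,0,0]], "claw": 0, "squeeze": 30}}

```text
time_s: 4.8
tool_pos: [0.6178, -0.1871, 0.0317]
orientation: [-0.0, 0.754, 0.657, 0.0]
force: [0.0, 0.4, 0.7]
width: -0.001
finger_force: 0.0
```

Run:
```python
from h import *
to([.617,-.1866,.031],-7.87)
```

```text
t 4.8 tcp [ 0.6178 -0.1871  0.0317] yang -7.79 tilt [-0.  0.] w -0.0 F [0.  0.4 0.7] ff 0.0
offset [ 0.3 -0.9  0.7] turn z 0.001
```

Run:
```python
from h import *
snap('wrist','w3'); snap('side','side4')
a=cv2.imread('pics/w3.png');b=cv2.imread('pics/side4.png')[170:295,330:430]
cv2.imwrite('pics/c3.png',np.hstack([cv2.resize(a,(500,375)),cv2.resize(b,(300,375),interpolation=cv2.INTER_CUBIC)]))
```

```text
(no output)
```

View pics/c3.png

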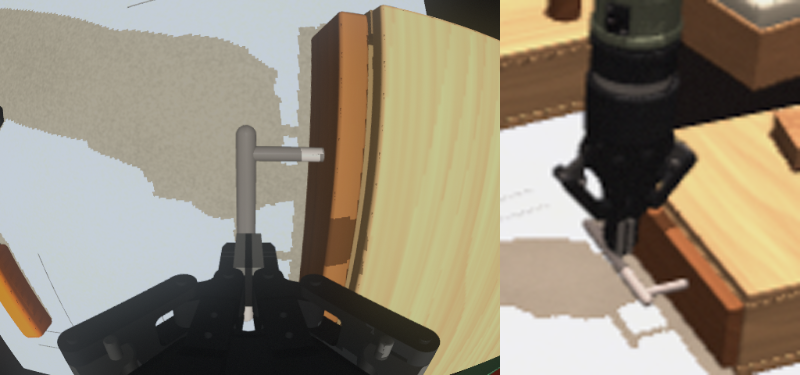

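The bar runs between the fingers at (249,250) in the composite, yet the opening reads 0. I'll zoom in on the same picture.

Run:
```python
from h import *
a=cv2.imread('pics/w3.png')[280:440,240:400]
b=cv2.imread('pics/side4.png')[230:280,350:390]
cv2.imwrite('pics/c4.png',np.hstack([cv2.resize(a,(480,480),interpolation=cv2.INTER_CUBIC),cv2.resize(b,(320,480),interpolation=cv2.INTER_CUBIC)]))
```

```text
(no output)
```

View pics/c4.png

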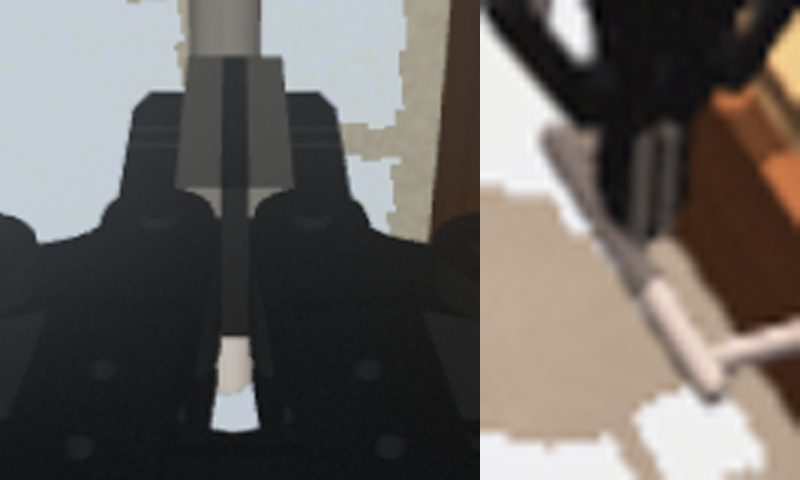

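Run:
```python
from h import *
c=load('side4')
for n,p in dict(tcp=(.6178,-.1871,.0317),grasp=(.6178,-.1871,.0507),barmid=(.617,-.1866,.0536),L=(.6255,-.1253,.053),R=(.6085,-.2479,.053)).items():
    u,v=proj(c,p); print(n,round(u,1),round(v,1),'crop',round((u-350)*8+480),round((v-230)*9.6))
to([.617,-.1866,.031],-7.87)
```

```text
tcp 369.0 263.2 crop 632 319
grasp 369.5 257.3 crop 636 262
barmid 369.2 256.4 crop 633 254
L 359.4 243.9 crop 555 133
R 379.5 270.2 crop 716 386
t 4.9 tcp [ 0.6178 -0.187   0.0317] yang -7.79 tilt [-0.  0.] w -0.1 F [ 0.7  0.7 -0.4] ff 0.0
offset [ 0.3 -0.9  0.7] turn z 0.001
```

Run:
```python
from h import *
c=load('side3')
x=np.array([.991,-.136])
for z in (.14,.146,.165,.18):
  print(z,[np.round(proj(c,[*(np.array([.6153,-.187])+k*x*.02),z]),1) for k in (-1,1)])
# wrist: where TCP should appear
for n,tc in (('w2',(.6153,-.187,.1402)),('w3',(.6178,-.187,.0317))):
  c=load(n);M=np.linalg.inv(np.array(c['cam_to_world']));f=240/np.tan(np.radians(c['fov_y'])/2)
  for dz in (0,.019,.04):
    q=M[:3,:3]@(np.array(tc)+[0,0,dz])+M[:3,3];r=np.hypot(q[0],q[1]);th=np.arctan2(r,q[2]);print(n,dz,c['cx']+q[0]/r*f*th,c['cy']+q[1]/r*f*th)
```

```text
0.14 [array([363.5, 230.5]), array([377.9, 227.4])]
0.146 [array([363.6, 228.5]), array([378.1, 225.5])]
0.165 [array([364., 222.]), array([378.6, 219.1])]
0.18 [array([364.4, 216.9]), array([379., 214.])]
w2 0 315.08721846138195 288.08112335494354
w2 0.019 314.7445786747638 304.91530858203384
w2 0.04 314.2823725500262 327.82223360537034
w3 0 314.85808059475556 286.8465298623898
w3 0.019 314.55086720421815 303.51984103033624
w3 0.04 314.13756033811217 326.2051382048729
```

Run:
```python
from h import *
print(tri(ray(load('w3'),318,299,True),ray(load('side4'),371.2,254.5)))
print(tri(ray(load('w3'),302,300,True),ray(load('side4'),350+(635-480)/8,230+225/9.6)))
print(tri(ray(load('w3'),335,300,True),ray(load('side4'),350+(672-480)/8,230+235/9.6)))
```

```text
(array([ 0.62211134, -0.18375435,  0.05583836]), [np.float64(0.0024270809529660423), np.float64(0.0024270809529663307)])
(array([ 0.61622858, -0.18183739,  0.06002972]), [np.float64(0.0033942442529352568), np.float64(0.003394244252935156)])
(array([ 0.62956477, -0.18588485,  0.0546075 ]), [np.float64(0.0024143043077868172), np.float64(0.0024143043077867097)])
```

Triangulating the fingertips puts them at about z = 0.056–0.06, roughly 25 mm above the reported TCP. They shut on top of the bar rather than around it. I'll reopen, go lower step by step and close again.

>>> {"name": "send_rows", "arguments": {"offset": [[0,0,0],[0,0,0],[0,0,0],[0,0,0],[0,-1,4],[0,0,6],[0,0,6],[0,0,4],[0,0,0]], "turn": [[0,0,0],[0,0,0],[0,0,0],[0,0,0],[0,0,0],[0,0,0],[0,0,0],[0,0,0],[0,0,0]], "claw": 32}}

```text
time_s: 5.8
tool_pos: [0.6161, -0.1866, 0.0106]
orientation: [-0.001, 0.754, 0.657, -0.0]
force: [-0.6, -0.2, -0.7]
width: 0.375
finger_force: 0.0
```

>>> {"name": "send_rows", "arguments": {"offset": [[0,0,0],[0,0,0],[0,0,0],[0,0,0],[0,0,0],[0,0,0]], "turn": [[0,0,0],[0,0,0],[0,0,0],[0,0,0],[0,0,0],[0,0,0]], "claw": 0}}

```text
time_s: 6.4
tool_pos: [0.6167, -0.1869, 0.0118]
orientation: [-0.0, 0.754, 0.657, -0.0]
force: [-0.7, 0.7, 1.3]
width: 0.113
finger_force: 29.8
```

Run:
```python
from h import *
snap('wrist','w5'); snap('side','side5');to([.617,-.1866,.031],-7.87)
a=cv2.imread('pics/w5.png')[260:420,240:400]
b=cv2.imread('pics/side5.png')[230:280,350:390]
cv2.imwrite('pics/c5.png',np.hstack([cv2.resize(a,(480,480),interpolation=cv2.INTER_CUBIC),cv2.resize(b,(320,480),interpolation=cv2.INTER_CUBIC)]))
```

```text
t 6.5 tcp [ 0.6167 -0.1869  0.0118] yang -7.79 tilt [-0.0002 -0.0001] w 9.4 F [-1.3  0.2  1.5] ff 29.88964945077896
offset [  0.4   0.2 -19.2] turn z 0.001
```

Now I have the bar (9.4 mm opening, 30 N). Pulling the drawer out.

>>> {"name": "send_rows", "arguments": {"offset": [[0,-4,0],[0,-8,0],[0,-12,0],[0,-14,0],[0,-14,0],[0,-14,0],[0,-14,0],[0,-14,0],[0,-14,0],[0,-12,0],[0,-10,0],[0,-6,0],[0,-4,0],[0,0,0],[0,0,0]], "turn": [[0,0,0],[0,0,0],[0,0,0],[0,0,0],[0,0,0],[0,0,0],[0,0,0],[0,0,0],[0,0,0],[0,0,0],[0,0,0],[0,0,0],[0,0,0],[0,0,0],[0,0,0]]}}

```text
time_s: 8.0
tool_pos: [0.4777, -0.1676, 0.0117]
orientation: [-0.001, 0.754, 0.657, -0.0]
force: [-0.9, 1.6, 3.5]
width: 0.112
finger_force: 30.1
```

>>> {"name": "send_rows", "arguments": {"offset": [[0,0,0],[0,0,0],[0,0,0],[0,0,0],[0,0,-5],[0,0,-15],[0,0,-25],[0,0,-30],[0,0,-30],[0,0,-15],[0,0,0]], "turn": [[0,0,0],[0,0,0],[0,0,0],[0,0,0],[0,0,0],[0,0,0],[0,0,0],[0,0,0],[0,0,0],[0,0,0],[0,0,0]], "claw": 32}}

```text
time_s: 9.1
tool_pos: [0.4801, -0.169, 0.1344]
orientation: [0.003, 0.754, 0.657, 0.001]
force: [1.1, 0.2, -0.4]
width: 0.376
finger_force: 0.0
```

>>> {"name": "send_rows", "arguments": {"offset": [[20,-2,0],[35,-5,0],[40,-6,0],[40,-6,0],[40,-6,0],[40,-6,0],[40,-6,0],[40,-6,0],[35,-4,0],[24,-3,0],[10,-1,0],[0,0,0]], "turn": [[0,0,0],[0,0,0],[0,0,0],[0,0,0],[0,0,0],[0,0,0],[0,0,0],[0,0,0],[0,0,0],[0,0,0],[0,0,0],[0,0,0]], "claw": 65}}

```text
time_s: 10.3
tool_pos: [0.4764, 0.2002, 0.1308]
orientation: [-0.0, 0.753, 0.658, -0.001]
force: [-0.1, -0.5, 0.6]
width: 0.76
finger_force: 0.0
```

>>> {"name": "send_rows", "arguments": {"offset": [[0,0,0],[0,0,0],[0,0,0],[0,0,0],[0,0,0],[0,0,0],[0,0,0],[0,0,0],[0,0,0],[0,0,0],[0,0,0],[0,0,0],[0,0,0],[0,0,0],[0,0,0]], "turn": [[0,0,-0.137],[0,0,-0.137],[0,0,-0.137],[0,0,-0.137],[0,0,-0.137],[0,0,-0.137],[0,0,-0.137],[0,0,-0.137],[0,0,-0.137],[0,0,-0.137],[0,0,-0.137],[0,0,-0.137],[0,0,-0.137],[0,0,-0.137],[0,0,0]]}}

```text
time_s: 11.8
tool_pos: [0.4768, 0.198, 0.1313]
orientation: [-0.0, -0.104, 0.995, -0.0]
force: [-0.7, -0.3, -0.7]
width: 0.76
finger_force: 0.0
```

Run:
```python
from h import *
snap('wrist','w6'); snap('top','top6'); snap('side','side6');to([.477,.2,.012],102.1)
a=cv2.imread('pics/w6.png');b=cv2.imread('pics/side6.png')[170:295,330:430];t=cv2.imread('pics/top6.png')[110:260,280:430]
o=np.zeros((600,800,3),np.uint8);o[:375,:500]=cv2.resize(a,(500,375));o[:375,500:]=cv2.resize(b,(300,375));o[375:,:225]=cv2.resize(t,(225,225))
d=cv2.imread('pics/side6.png')[130:255,180:350]; o[375:,300:606]=cv2.resize(d,(306,225))
cv2.imwrite('pics/c6.png',o)
```

```text
t 11.95 tcp [0.4769 0.1987 0.1315] yang 101.89 tilt [-0.0004 -0.0004] w 64.8 F [ 0.4 -0.5 -0.4] ff 0.0
offset [ -0.4   1.3 119.5] turn z -0.004
```

View pics/c6.png

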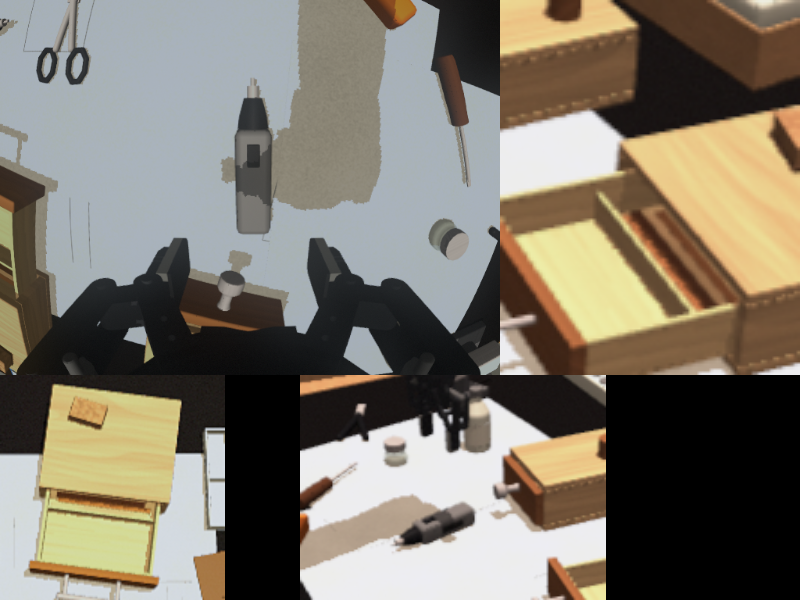

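Run:
```python
from h import *
w=load('w6');s=load('side6')
for n,p,z in [('tailL',(304,297),.034),('tailR',(344,297),.034),('noseL',(302,167),.034),('noseR',(347,167),.034),('tip',(325,102),.017)]: print(n,atz(w,*p,z,True).round(4))
print(tri(ray(w,325,102,True),ray(s,234.4,223.3)))
y=np.array([-.206,.979])
for z in (.13,.15,.165,.18): print(z,[np.round(proj(s,[*(np.array([.4769,.1987])+k*y*.0325),z]),1) for k in (-1,1)])
```

```text
tailL [0.5311 0.1972 0.034 ]
tailR [0.5245 0.2288 0.034 ]
noseL [0.4299 0.1753 0.034 ]
noseR [0.423  0.2073 0.034 ]
tip [0.3787 0.1817 0.017 ]
(array([0.38210844, 0.18037136, 0.0182546 ]), [np.float64(0.003593312553277938), np.float64(0.003593312553277915)])
0.13 [array([265. , 183.9]), array([251.9, 175.7])]
0.15 [array([264.7, 177.8]), array([251.5, 169.6])]
0.165 [array([264.4, 173.1]), array([251.2, 165. ])]
0.18 [array([264.2, 168.4]), array([250.9, 160.4])]
```

The drawer is open, with its empty front compartment visible, and the tool sits centred under the gripper at wrist (324,230). I'm descending in stages, since the real fingertips stand about 30–40 mm above the reported TCP.

>>> {"name": "send_rows", "arguments": {"offset": [[0,1,10],[0,1,20],[0,0,25],[0,0,25],[0,0,20],[0,0,15],[0,0,10],[0,0,6],[0,0,4],[0,0,0]], "turn": [[0,0,0],[0,0,0],[0,0,0],[0,0,0],[0,0,0],[0,0,0],[0,0,0],[0,0,0],[0,0,0],[0,0,0]]}}

```text
time_s: 12.95
tool_pos: [0.4766, 0.2016, -0.0035]
orientation: [-0.0, -0.105, 0.994, -0.0]
force: [-0.5, 0.2, -0.4]
width: 0.76
finger_force: 0.0
```

Run:
```python
from h import *
snap('side','side7');snap('wrist','w7');to([.477,.201,-.024],102.0)
c=load('side7');y=np.array([-.206,.979])
for z in (0,.02,.034,.05): print(z,[np.round((np.array(proj(c,[*(np.array([.477,.201])+k*y*.0325),z]))-[210,130])*[5,5],0) for k in (-1,1)])
d=cv2.resize(cv2.imread('pics/side7.png')[130:250,210:300],(450,600),interpolation=cv2.INTER_CUBIC);a=cv2.resize(cv2.imread('pics/w7.png'),(350,262))
o=np.zeros((600,800,3),np.uint8);o[:,:450]=d;o[:262,450:]=a;cv2.imwrite('pics/c7.png',o)
```

```text
t 13.05 tcp [ 0.477   0.2017 -0.0028] yang 102.09 tilt [0.0009 0.0002] w 65.1 F [-0.3 -0.4  0.4] ff 0.0
offset [ 0.2 -0.7 21.2] turn z 0.002
0 [array([283., 458.]), array([221., 414.])]
0.02 [array([282., 430.]), array([219., 387.])]
0.034 [array([281., 410.]), array([217., 367.])]
0.05 [array([280., 387.]), array([216., 344.])]
```

View pics/c7.png

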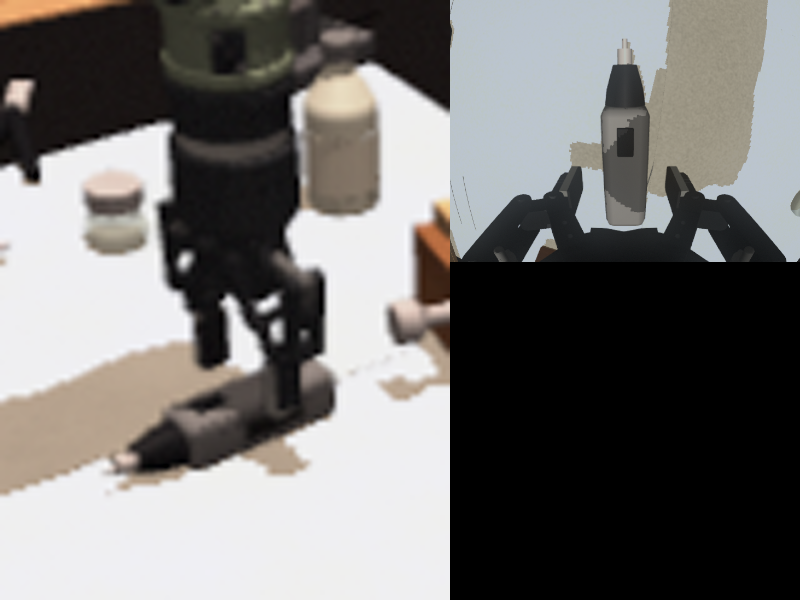

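The fingers straddle the body with their tips at the level of its top (crop (285,410) and (212,367)), and the way down is clear. Descending and gripping.

>>> {"name": "send_rows", "arguments": {"offset": [[0,-0.5,5],[0,0,7],[0,0,6],[0,0,4],[0,0,1],[0,0,0]], "turn": [[0,0,0],[0,0,0],[0,0,0],[0,0,0],[0,0,0],[0,0,0]]}}

```text
time_s: 13.65
tool_pos: [0.4764, 0.201, -0.0266]
orientation: [-0.0, -0.105, 0.994, -0.0]
force: [-0.7, 0.2, -0.3]
width: 0.761
finger_force: 0.0
```

>>> {"name": "send_rows", "arguments": {"offset": [[0,0,0],[0,0,0],[0,0,0],[0,0,0],[0,0,0],[0,0,0],[0,0,0],[0,0,0]], "turn": [[0,0,0],[0,0,0],[0,0,0],[0,0,0],[0,0,0],[0,0,0],[0,0,0],[0,0,0]], "claw": 20, "squeeze": 40}}

```text
time_s: 14.45
tool_pos: [0.477, 0.2014, -0.0259]
orientation: [0.0, -0.105, 0.994, 0.0]
force: [-1.0, 1.9, 5.3]
width: 0.411
finger_force: 41.5
```

Gripped (35 mm opening, 41 N). Lift, carry and turn follow.

>>> {"name": "send_rows", "arguments": {"offset": [[0,0,-6],[0,0,-14],[0,0,-22],[0,0,-25],[0,0,-25],[0,0,-22],[0,0,-16],[0,0,-8],[0,0,-2],[0,0,0]], "turn": [[0,0,0],[0,0,0],[0,0,0],[0,0,0],[0,0,0],[0,0,0],[0,0,0],[0,0,0],[0,0,0],[0,0,0]]}}

```text
time_s: 15.45
tool_pos: [0.4762, 0.2008, 0.1131]
orientation: [-0.0, -0.105, 0.994, -0.0]
force: [-0.8, 0.1, -1.7]
width: 0.408
finger_force: 40.6
```

>>> {"name": "send_rows", "arguments": {"offset": [[-1,-10,0],[-2,-20,0],[-3,-30,0],[-3,-35,0],[-4,-35,0],[-4,-35,0],[-4,-35,0],[-4,-35,0],[-4,-35,0],[-3,-35,0],[-2,-30,0],[-1,-20,0],[-1,-14,0],[0,-6,0],[0,0,0]], "turn": [[0,0,0],[0,0,0],[0,0,0],[0,0,0],[0,0,0],[0,0,0],[0,0,0],[0,0,0],[0,0,0],[0,0,0],[0,0,0],[0,0,0],[0,0,0],[0,0,0],[0,0,0]]}}

```text
time_s: 16.95
tool_pos: [0.5902, -0.158, 0.1133]
orientation: [-0.0, -0.105, 0.994, 0.0]
force: [0.2, 0.3, -3.0]
width: 0.415
finger_force: 40.6
```

>>> {"name": "send_rows", "arguments": {"offset": [[0,0,0],[0,0,0],[0,0,0],[0,0,0],[0,0,0],[0,0,0],[0,0,0],[0,0,0],[0,0,0],[0,0,0],[0,0,0],[0,0,0]], "turn": [[0,0,-0.06],[0,0,-0.12],[0,0,-0.136],[0,0,-0.136],[0,0,-0.136],[0,0,-0.136],[0,0,-0.136],[0,0,-0.136],[0,0,-0.12],[0,0,-0.08],[0,0,-0.028],[0,0,0]]}}

```text
time_s: 18.15
tool_pos: [0.5903, -0.1569, 0.1137]
orientation: [-0.0, -0.658, 0.753, 0.0]
force: [0.2, 0.2, -2.5]
width: 0.415
finger_force: 40.6
```

Run:
```python
from h import *
snap('top','top8');snap('side','side8');snap('wrist','w8');to([.5914,-.1578,-.003],172.2)
t=cv2.imread('pics/top8.png')[120:240,280:430];s=cv2.imread('pics/side8.png')[150:300,320:470];w=cv2.imread('pics/w8.png')
o=np.zeros((600,800,3),np.uint8);o[:300,:375]=cv2.resize(t,(375,300),interpolation=cv2.INTER_CUBIC);o[:300,400:700]=cv2.resize(s,(300,300),interpolation=cv2.INTER_CUBIC)
o[300:,:400]=cv2.resize(w,(400,300));cv2.imwrite('pics/c8.png',o)
# compartment corners measured from the earlier crop c6 (top6: 280+x/1.5,110+(y-375)/1.5)
c=load('top6');T=lambda x,y:(280+x/1.5,110+(y-375)/1.5)
for p in [(45,513),(153,520),(42,567),(145,575)]: print(p,atz(c,*T(*p),.06).round(4))
```

```text
t 18.3 tcp [ 0.5904 -0.1576  0.1137] yang 172.21 tilt [-0.0001  0.0001] w 35.4 F [ 0.6  0.  -2.2] ff 40.634198784828186
offset [ 1.000e-01 -1.100e+00  1.167e+02] turn z 0.0
(45, 513) [ 0.6452 -0.0824  0.06  ]
(153, 520) [ 0.6302 -0.2896  0.06  ]
(42, 567) [ 0.54   -0.0762  0.06  ]
(145, 575) [ 0.5234 -0.2718  0.06  ]
```

>>> {"name": "send_rows", "arguments": {"offset": [[0,-1,8],[0,0,14],[0,0,18],[0,0,18],[0,0,16],[0,0,14],[0,0,10],[0,0,7],[0,0,4],[0,0,2],[0,0,0]], "turn": [[0,0,0],[0,0,0],[0,0,0],[0,0,0],[0,0,0],[0,0,0],[0,0,0],[0,0,0],[0,0,0],[0,0,0],[0,0,0]]}}

```text
time_s: 19.4
tool_pos: [0.5917, -0.1583, 0.0029]
orientation: [0.0, -0.658, 0.753, -0.0]
force: [-0.1, 0.1, -2.2]
width: 0.414
finger_force: 40.7
```

>>> {"name": "send_rows", "arguments": {"offset": [[0,0,1],[0,0,1],[0,0,1],[0,0,1],[0,0,1],[0,0,0],[0,0,0]], "turn": [[0,0,0],[0,0,0],[0,0,0],[0,0,0],[0,0,0],[0,0,0],[0,0,0]]}}

```text
time_s: 20.1
tool_pos: [0.5914, -0.1582, -0.0024]
orientation: [-0.0, -0.658, 0.753, 0.0]
force: [0.0, 0.2, -3.2]
width: 0.411
finger_force: 40.7
```

>>> {"name": "send_rows", "arguments": {"offset": [[0,0,0.5],[0,0,0.5],[0,0,0.5],[0,0,0.5],[0,0,0],[0,0,0]], "turn": [[0,0,0],[0,0,0],[0,0,0],[0,0,0],[0,0,0],[0,0,0]]}}

```text
time_s: 20.7
tool_pos: [0.5916, -0.1582, -0.0039]
orientation: [0.0, -0.658, 0.753, -0.0]
force: [-0.8, 0.2, 3.3]
width: 0.416
finger_force: 41.3
```

Contact (force went from -2.5 to +3.3 N). Release and lift away.

>>> {"name": "send_rows", "arguments": {"offset": [[0,0,0],[0,0,0],[0,0,0],[0,0,0],[0,0,0]], "turn": [[0,0,0],[0,0,0],[0,0,0],[0,0,0],[0,0,0]], "claw": 50}}

```text
time_s: 21.2
tool_pos: [0.5918, -0.1584, -0.0042]
orientation: [0.0, -0.658, 0.753, -0.0]
force: [1.7, -0.1, 0.4]
width: 0.591
finger_force: 0.0
```

>>> {"name": "send_rows", "arguments": {"offset": [[0,0,-3],[0,0,-8],[0,0,-18],[0,0,-25],[0,0,-25],[0,0,-25],[0,0,-20],[0,0,-10],[0,0,0]], "turn": [[0,0,0],[0,0,0],[0,0,0],[0,0,0],[0,0,0],[0,0,0],[0,0,0],[0,0,0],[0,0,0]]}}

```text
time_s: 22.1
tool_pos: [0.5925, -0.1586, 0.1315]
orientation: [0.001, -0.658, 0.753, -0.001]
force: [-0.4, 0.6, -0.4]
width: 0.584
finger_force: 0.0
```

Run:
```python
from h import *
snap('top','top9');snap('side','side9');snap('wrist','w9');to([.478,-.1674,.0118],172.2)
t=cv2.imread('pics/top9.png')[120:240,280:430];s=cv2.imread('pics/side9.png')[150:300,320:470];w=cv2.imread('pics/w9.png')
o=np.zeros((600,800,3),np.uint8);o[:300,:375]=cv2.resize(t,(375,300),interpolation=cv2.INTER_CUBIC);o[300:,400:700]=cv2.resize(s,(300,300),interpolation=cv2.INTER_CUBIC)
o[300:,:400]=cv2.resize(w,(400,300));o[:300,400:]=cv2.resize(cv2.imread('pics/w8.png'),(400,300));cv2.imwrite('pics/c9.png',o)
```

```text
t 22.25 tcp [ 0.5906 -0.1578  0.1285] yang 172.23 tilt [-0.0018  0.0007] w 50.4 F [ 0.4  0.2 -0.3] ff 0.0
offset [ 24.7 110.1 116.9] turn z 0.001
```

View pics/c9.png

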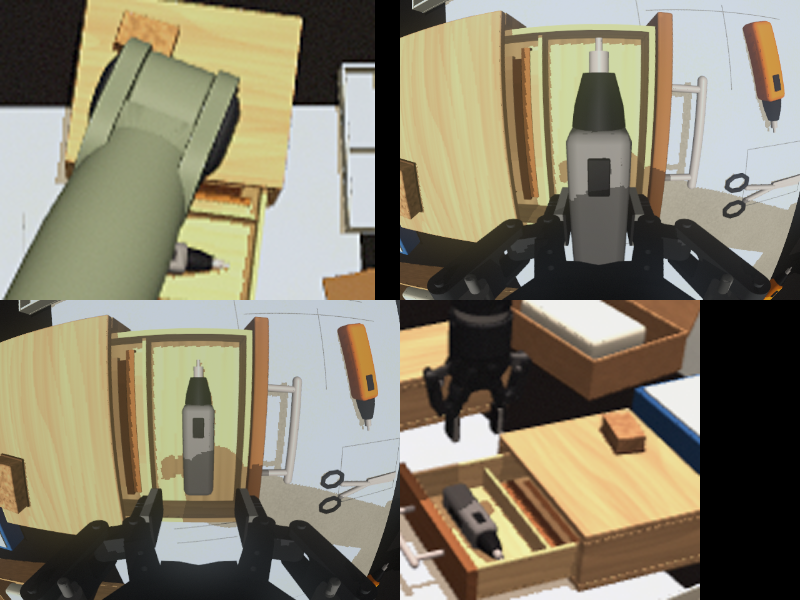

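The tool lies flat on the compartment floor, at (198,440) in the wrist view, clear of all walls. The bar ends are at about (298,378) and (289,483). I'll measure the handle again and then regrasp it.

Run:
```python
from h import *
w=load('w9');P=[atz(w,477,125,.053,True),atz(w,462,293,.053,True)];print(P,np.mean(P,0))
to([.478,-.1674,.0118],172.2)
```

```text
[array([ 0.46973227, -0.23011288,  0.053     ]), array([ 0.48587677, -0.10332316,  0.053     ])] [ 0.47780452 -0.16671802  0.053     ]
t 22.25 tcp [ 0.5906 -0.1578  0.1285] yang 172.23 tilt [-0.0018  0.0007] w 50.4 F [ 0.4  0.2 -0.3] ff 0.0
offset [ 24.7 110.1 116.9] turn z 0.001
```

>>> {"name": "send_rows", "arguments": {"offset": [[3,12,0],[4,20,0],[5,25,0],[5,24,0],[4,18,0],[3,9,0],[1,3,0],[0,0,10],[0,0,18],[0,0,20],[0,0,20],[0,0,18],[0,0,14],[0,0,10],[0,0,6],[0,0,2],[0,0,0]], "turn": [[0,0,0],[0,0,0],[0,0,0],[0,0,0],[0,0,0],[0,0,0],[0,0,0],[0,0,0],[0,0,0],[0,0,0],[0,0,0],[0,0,0],[0,0,0],[0,0,0],[0,0,0],[0,0,0],[0,0,0]], "claw": 32}}

```text
time_s: 23.95
tool_pos: [0.4784, -0.168, 0.0116]
orientation: [0.0, -0.658, 0.753, -0.0]
force: [0.5, 0.0, -0.2]
width: 0.372
finger_force: 0.0
```

>>> {"name": "send_rows", "arguments": {"offset": [[0,0,0],[0,0,0],[0,0,0],[0,0,0],[0,0,0],[0,0,0]], "turn": [[0,0,0],[0,0,0],[0,0,0],[0,0,0],[0,0,0],[0,0,0]], "claw": 0, "squeeze": 30}}

```text
time_s: 24.55
tool_pos: [0.4786, -0.1682, 0.0123]
orientation: [0.0, -0.658, 0.753, -0.001]
force: [-0.9, 0.8, 5.5]
width: 0.113
finger_force: 30.5
```

>>> {"name": "send_rows", "arguments": {"offset": [[0,-2,0],[0,-4,0],[0,-6,0],[0,-8,0],[0,-10,0],[0,-10,0],[0,-10,0],[0,-10,0],[0,-10,0],[0,-10,0],[0,-10,0],[0,-10,0],[0,-10,0],[0,-8,0],[0,-6,0],[0,-4,0],[0,-3,0],[0,-2,0],[0,-2,0],[0,0,0]], "turn": [[0,0,0],[0,0,0],[0,0,0],[0,0,0],[0,0,0],[0,0,0],[0,0,0],[0,0,0],[0,0,0],[0,0,0],[0,0,0],[0,0,0],[0,0,0],[0,0,0],[0,0,0],[0,0,0],[0,0,0],[0,0,0],[0,0,0],[0,0,0]]}}

```text
time_s: 26.55
tool_pos: [0.6124, -0.1869, 0.0123]
orientation: [-0.0, -0.658, 0.753, -0.001]
force: [-0.0, -0.2, 4.0]
width: 0.113
finger_force: 30.5
```

>>> {"name": "send_rows", "arguments": {"offset": [[0,-1,0],[0,-1,0],[0,-1,0],[0,-1,0],[0,0,0],[0,0,0]], "turn": [[0,0,0],[0,0,0],[0,0,0],[0,0,0],[0,0,0],[0,0,0]]}}

```text
time_s: 27.15
tool_pos: [0.6162, -0.1873, 0.0124]
orientation: [-0.0, -0.657, 0.753, -0.001]
force: [-0.7, -1.5, 5.0]
width: 0.113
finger_force: 30.5
```

Near the starting spot with no push-back yet, so I'll continue in small steps until it stops.

>>> {"name": "send_rows", "arguments": {"offset": [[0,-1,0],[0,0,0],[0,-1,0],[0,0,0],[0,0,0]], "turn": [[0,0,0],[0,0,0],[0,0,0],[0,0,0],[0,0,0]]}}

```text
time_s: 27.65
tool_pos: [0.6166, -0.1874, 0.0123]
orientation: [-0.001, -0.657, 0.754, 0.0]
force: [-4.3, -0.7, 8.2]
width: 0.113
finger_force: 30.8
```

>>> {"name": "send_rows", "arguments": {"offset": [[0,-1,0],[0,0,0],[0,-1,0],[0,0,0],[0,0,0]], "turn": [[0,0,0],[0,0,0],[0,0,0],[0,0,0],[0,0,0]]}}

```text
time_s: 28.15
tool_pos: [0.6165, -0.1874, 0.0123]
orientation: [-0.002, -0.657, 0.754, 0.002]
force: [-9.8, 0.0, 13.1]
width: 0.111
finger_force: 31.2
```

>>> {"name": "send_rows", "arguments": {"offset": [[0,0.5,0],[0,0.5,0],[0,0.5,0],[0,0,0]], "turn": [[0,0,0],[0,0,0],[0,0,0],[0,0,0]]}}

```text
time_s: 28.55
tool_pos: [0.6166, -0.1874, 0.0123]
orientation: [-0.001, -0.657, 0.754, 0.001]
force: [-5.6, -0.6, 9.9]
width: 0.113
finger_force: 30.9
```

>>> {"name": "send_rows", "arguments": {"offset": [[0,0,0],[0,0,0],[0,0,0],[0,0,0],[0,0,0]], "turn": [[0,0,0],[0,0,0],[0,0,0],[0,0,0],[0,0,0]], "claw": 32}}

```text
time_s: 29.05
tool_pos: [0.6183, -0.187, 0.0115]
orientation: [0.0, -0.658, 0.753, 0.0]
force: [0.2, -0.7, -0.2]
width: 0.371
finger_force: 0.0
```

>>> {"name": "send_rows", "arguments": {"offset": [[0,0,-4],[0,0,-10],[0,0,-18],[0,0,-25],[0,0,-25],[0,0,-25],[0,0,-20],[0,0,-10],[0,0,0]], "turn": [[0,0,0],[0,0,0],[0,0,0],[0,0,0],[0,0,0],[0,0,0],[0,0,0],[0,0,0],[0,0,0]]}}

```text
time_s: 29.95
tool_pos: [0.6195, -0.1876, 0.1509]
orientation: [0.001, -0.658, 0.753, -0.002]
force: [0.3, 0.6, 0.5]
width: 0.375
finger_force: 0.0
```

Run:
```python
from h import *
w=snap('wrist','w10');c=snap('side','side10');to([.6165,-.187,.14],172.2)
# without viewing: bright bar in wrist image, compare with side1 around the wide unit
a=load('side1')['pixels'].astype(int);b=c['pixels'].astype(int)
d=(np.abs(a-b).max(2)>50)
for n,(u0,u1,v0,v1) in dict(front=(355,420,225,297),top=(380,480,205,270),ship=(340,420,305,395),narrow=(300,380,160,215)).items(): print(n,d[v0:v1,u0:u1].sum(),(u1-u0)*(v1-v0))
# register handle/front patch
A=cv2.cvtColor(load('side1')['pixels'],cv2.COLOR_RGB2GRAY);B=cv2.cvtColor(c['pixels'],cv2.COLOR_RGB2GRAY)
for n,(u0,u1,v0,v1) in dict(handle=(356,396,255,285),front=(385,415,250,292),ship=(345,415,310,390)).items():
  r=cv2.matchTemplate(B[v0-5:v1+5,u0-5:u1+5],A[v0:v1,u0:u1],cv2.TM_CCOEFF_NORMED);print(n,cv2.minMaxLoc(r)[1::2])
```

```text
t 30.05 tcp [ 0.618  -0.187   0.1482] yang 172.23 tilt [-0.0005  0.0002] w 32.0 F [-0.   0.4 -0.3] ff 0.0
offset [0.2 1.5 8.2] turn z 0.001
front 249 4680
top 29 6500
ship 0 7200
narrow 1497 4400
handle (0.9544926881790161, (5, 5))
front (0.9968141913414001, (5, 5))
ship (0.9999029040336609, (5, 5))
```

```bash
python3 -c "
from workcell import close_job; print(close_job())"
```

```text
the job is handed in; nothing more can be done
None
```

I opened the wide drawer, laid the rotary tool on the floor of its front compartment, pushed the drawer shut to its stop without slamming, and handed the job in at about 30 s. The last side picture shows the ship unmoved, but the arm hid the narrow drawer in the first picture, so I couldn't compare it.

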